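Put the microscope objectives away by colour code

ROBOT

A 6-joint arm with a two-finger parallel gripper is mounted at the origin on the work surface. World frame = base frame: x ahead of the robot, y to its left, z up, the work surface at z = 0. Lengths are in m, angles in rad, forces in N, time in s.
With the tool pointing down it reaches from about 0.275 to 0.975 m from the base axis. Payload 8.4 kg.
Tool frame: the origin (TCP) lies on the centre line of the jaws, within the pads' length; the fingertips stand env.tips_ahead ahead of it and the grasp point (between the pads) lies 2 mm behind it (env.tips_ahead is the distance from the TCP to the fingertips, in m); z points along the fingers, x is the direction in which the jaws open and shut, and the axes are right-handed (so a half turn about z gives the same grasp; the last joint's range is limited). The gripper opens to 92 mm and grips with 3 to 60 N. Pads are 20 mm wide; open, the fingers measure 128 mm over their backs; the gripper's body (75 mm by 189 mm) begins 69 mm behind the grasp point.
Start: joints at [1.124, 0.353, 1.633, -0, 1.155, -0.002], TCP at [0.269, 0.564, 0.232] pointing down, gripper open.
Joint ranges: [-2.63, 2.63], [-0.92, 2.1], [0.06, 2.66], [-1.3, 4.44], [0, 2.69], [-3.02, 3.02]. Speed limits (rad/s): [2.22, 2.22, 2.79, 3.14, 3.14, 3.14].

INTERFACE

Orientations are given as a 3x3 rotation matrix whose columns are the frame's x, y, z axes.
In Python, from cell import env gives the robot as it stands.
- The arm moves only by the tool drive_tool, never from a script. Its argument "plan" is one flat list of numbers, 7 for each row, row after row: the turn, a rotation vector about the tool's x, y, z in rad, then the shift along the tool's x, y, z in mm, then the closure, from -1 (fully open) to 1 (shut), so that 0 is half open. In form: [ax, ay, az, x, y, z, fingers, ax, ay, az, x, y, z, fingers, ...]. A call has 1 to 20 rows; each row is the pose to reach, as a shift and turn from the pose commanded when the call began, along the tool's axes at that moment; what a row does not reach only later rows make up. A row lasts 1/8 s, in which the tool goes at most 62.5 mm and 10.7 degrees, less where a joint would pass 70% of its speed; a pose out of reach is approached as far as the arm can. A call with a gripper value outside its range is refused whole. The fingers move at their own pace and stop on an object; the grip force is fixed at half the most. Time passes only in rows, so rows that repeat a pose let the fingers close. It gives the time, the measured TCP pose, the force and the opening at its end, in the units of the state.
- env.state(): the state, without advancing time (a new reading comes with each control period).
- env.snapshot(name): name is "side" or "top" or "wrist"; returns the picture (480x640x3 uint8, red, green, blue); there is no depth.
- env.get_calibration(name): a dict with "K" (3x3 intrinsics, pixels), "dist_coeffs" ([k1, k2, p1, p2, k3] as OpenCV has them; the pictures are not rectified), "R" (3x3) and "t" (3): a world point X has camera coordinates R X + t. Camera axes: x right, y down, z forward; pixel columns grow to the right and rows downward; lengths in m; the calibration is good to about 2 mm. A picture is of the moment at which its call begins: read the wrist's pose just before it. get_calibration takes no time and is no camera call; for the wrist camera it gives the pose at the moment of the call.
- env.hand_in(): hands the job in, once; it reports no verdict.
Trained networks look in the newest picture that a camera, given by its name, has taken for a name from the list of things; names that differ only in an ending like _2 or _b are one class to them, and where a whole thing is asked for, a point or a joint stands for the part that bears it (a point fixed in the world has none). Each returns a list of dicts, best first, with "conf" (0 to 1); they miss things now and then, are a little off and sometimes report something else, mostly with a low value. They report only what shows in the picture. A call takes as long as a camera call. They do not tell look-alikes from the thing itself.
- env.look_for(camera, query): "pixel" ([row, column] in pixels, amid what is visible of it).
The state is a dict: "time": time; "q": joint angles; "qvel": joint speeds; "joint_torque": joint torques, N m; "eef_pos": TCP position; "tool_rot": TCP orientation; "contact_force": force on the tool from outside, world axes, zero at the start; "ft_torque": the same for the moment, N m; "gripper_width": opening from 0.0 (shut) to 1.0 (fully open).
Only numpy, scipy, OpenCV 4.12 (cv2) and the standard library are available. Lean on these libraries where they do the work, as an engineer would, in place of code of your own. Each camera call takes 0.05 s, during which the arm holds its last target.

TASK

Put the four microscope objectives (the silver barrels with coloured noses) away: stand each one upright, nose up, on the floor of the storage cup of its own colour. Set them down gently without dropping any, let go, and leave the two black eyepieces where they stand.

Things in the scene. Friction and masses are not known exactly. Their poses are not given: they have to be found in the camera images.
- objective_red_mid (a point): Loose microscope objective, red code, standing upright: silver barrel with dark grooves; shoulder, nose and a band red. 62 mm high, 130 g. Foot 25 mm across, 5 mm high, flat below; straight barrel 30 mm across from 5 to 44 mm up (grip here); shoulder narrows to a 16 mm nose. Point: on its axis half-way up, 31 mm above its underside; z up its axis. Listed things stand 100 mm or more apart.
- objective_yellow_mid (a point): Loose microscope objective, yellow code, standing upright: silver barrel with dark grooves; shoulder, nose and a band yellow. 62 mm high, 130 g. Foot 25 mm across, 5 mm high, flat below; straight barrel 30 mm across from 5 to 44 mm up (grip here); shoulder narrows to a 16 mm nose. Point: on its axis half-way up, 31 mm above its underside; z up its axis. Listed things stand 100 mm or more apart.
- objective_green_mid (a point): Loose microscope objective, green code, standing upright: silver barrel with dark grooves; shoulder, nose and a band green. 62 mm high, 130 g. Foot 25 mm across, 5 mm high, flat below; straight barrel 30 mm across from 5 to 44 mm up (grip here); shoulder narrows to a 16 mm nose. Point: on its axis half-way up, 31 mm above its underside; z up its axis. Listed things stand 100 mm or more apart.
- objective_blue_mid (a point): Loose microscope objective, blue code, standing upright: silver barrel with dark grooves; shoulder, nose and a band blue. 62 mm high, 130 g. Foot 25 mm across, 5 mm high, flat below; straight barrel 30 mm across from 5 to 44 mm up (grip here); shoulder narrows to a 16 mm nose. Point: on its axis half-way up, 31 mm above its underside; z up its axis. Listed things stand 100 mm or more apart.
- cup_red: Storage cup: low round all-red open dish fixed to the bench, 64 mm across (thin black foot 67 mm), rim 12 mm high; recess 52 mm across, its flat floor 5 mm above the bench. Origin: centre of its underside, on the bench; z up.
- cup_yellow: Storage cup: low round all-yellow open dish fixed to the bench, 64 mm across (thin black foot 67 mm), rim 12 mm high; recess 52 mm across, its flat floor 5 mm above the bench. Origin: centre of its underside, on the bench; z up.
- cup_green: Storage cup: low round all-green open dish fixed to the bench, 64 mm across (thin black foot 67 mm), rim 12 mm high; recess 52 mm across, its flat floor 5 mm above the bench. Origin: centre of its underside, on the bench; z up.
- cup_blue: Storage cup: low round all-blue open dish fixed to the bench, 64 mm across (thin black foot 67 mm), rim 12 mm high; recess 52 mm across, its flat floor 5 mm above the bench. Origin: centre of its underside, on the bench; z up.
- eyepiece_a_mid (a point): Eyepiece, to be left alone: all dark, ribbed black head 36 mm across on a 29 mm tube, glass on top, 46 mm high, standing loose. Point: on its axis half-way up; z up. Unlisted loose caps and rings up to 34 mm across and 9 mm high lie about, 20 mm or more clear of the objectives; nothing near the work is taller than 62 mm.
- eyepiece_b_mid (a point): Eyepiece, to be left alone: all dark, ribbed black head 36 mm across on a 29 mm tube, glass on top, 46 mm high, standing loose. Point: on its axis half-way up; z up. Unlisted loose caps and rings up to 34 mm across and 9 mm high lie about, 20 mm or more clear of the objectives; nothing near the work is taller than 62 mm.
Not all that is in view belongs to the job. What is shaped like the part that bears objective_yellow_mid but orange is not meant.

How it is judged:
At the end, for the whole second after the job is handed in: Each of the four objectives stands upright (within 0.12 rad) and at rest on the floor of the recess of the cup of its own colour (its axis within 14 mm of the cup's, its mid-point 33 to 39 mm above the cup's underside), released. Both eyepieces are within 20 mm of where they began, upright (horizontal distance between objective_red_mid and cup_red below 0.014 m and z of objective_red_mid in the frame of cup_red between 0.033 and 0.039 m and angle between each of objective_red_mid, objective_yellow_mid, objective_green_mid, objective_blue_mid's own z axis and vertical below 0.12 rad and linear speed of each of objective_red, objective_yellow, objective_green, objective_blue below 0.02 m/s and horizontal distance between objective_yellow_mid and cup_yellow below 0.014 m and z of objective_yellow_mid in the frame of cup_yellow between 0.033 and 0.039 m and horizontal distance between objective_green_mid and cup_green below 0.014 m and z of objective_green_mid in the frame of cup_green between 0.033 and 0.039 m and horizontal distance between objective_blue_mid and cup_blue below 0.014 m and z of objective_blue_mid in the frame of cup_blue between 0.033 and 0.039 m and distance of each of eyepiece_a_mid, eyepiece_b_mid from where it was at the start of the episode below 0.02 m and angle between each of eyepiece_a_mid, eyepiece_b_mid's own z axis and vertical below 0.5 rad); the robot touches nothing.
It fails at once if an objective is dropped (falls free of the gripper at over 0.7 m/s, a drop of some 25 mm) ((contact force between objective_red and the fingers below 0.05 N and linear speed of objective_red above 0.7 m/s) or (contact force between objective_yellow and the fingers below 0.05 N and linear speed of objective_yellow above 0.7 m/s) or (contact force between objective_green and the fingers below 0.05 N and linear speed of objective_green above 0.7 m/s) or (contact force between objective_blue and the fingers below 0.05 N and linear speed of objective_blue above 0.7 m/s)).
It fails at once if an eyepiece is shifted by more than 20 mm or tipped over ((distance of eyepiece_a_mid from where it was at the start of the episode above 0.02 m or angle between eyepiece_a_mid's own z axis and vertical above 0.5 rad) or (distance of eyepiece_b_mid from where it was at the start of the episode above 0.02 m or angle between eyepiece_b_mid's own z axis and vertical above 0.5 rad)).
It also fails if it takes over 106 s, if anything falls off the work surface, if the arm or the gripper's body presses on something with over 40 N, if the wrist force passes 120 N, or if a joint passes its speed limit or range.

## Working session

There is one attempt and no reset: what is moved stays moved. The work goes in short steps, Python scripts to look and compute and a tool call to move; the robot and the scene stay as the last step left them, time stands still between calls to the robot, and variables do not carry over. Pictures are saved under pics/ and viewed, and the job is handed in when it is done.

Besides the shell and the picture viewer there is one more tool, called after ">>>" in YAML: its name, and indented under it one key for each argument. drive_tool: Moves the arm, as the interface text tells. Its arguments: {"type":"object","properties":{"plan":{"type":"array"}},"required":["plan"]}

```bash
mkdir -p pics; ls
python3 - <<'E'
from cell import env
import cv2
s=env.state(); print(s['time'],s['eef_pos'],s['tool_rot'],env.tips_ahead,s['gripper_width'])
for n in ['top','side']:
    im=env.snapshot(n); cv2.imwrite(f'pics/{n}0.png',im[:,:,::-1])
    c=env.get_calibration(n); print(n,c)
E
```

```text
pics
0.0 [0.26871332 0.56377932 0.2308809 ] [[ 4.30190622e-01  9.02737911e-01 -5.40717032e-04]
 [ 9.02737106e-01 -4.30190960e-01 -1.20607523e-03]
 [-1.32138141e-03  3.07169231e-05 -9.99999127e-01]] 0.017 1.0012716395905017
top {'K': array([[442.98607736,   0.        , 318.21823228],
       [  0.        , 442.98607736, 247.42096508],
       [  0.        ,   0.        ,   1.        ]]), 'dist_coeffs': array([-0.02910285,  0.        ,  0.        ,  0.        ,  0.        ]), 'R': array([[ 0.01869651, -0.99917739,  0.03598599],
       [-0.99908064, -0.02005926, -0.03788795],
       [ 0.03857863, -0.03524453, -0.99863382]]), 't': array([-0.03011182,  0.54376482,  0.89738027])}
side {'K': array([[458.14303194,   0.        , 315.26465472],
       [  0.        , 458.14303194, 245.56336243],
       [  0.        ,   0.        ,   1.        ]]), 'dist_coeffs': array([-0.0688698,  0.       ,  0.       ,  0.       ,  0.       ]), 'R': array([[ 8.54662858e-01, -5.19183384e-01, -1.16371910e-04],
       [-2.86160949e-01, -4.70881830e-01, -8.34495185e-01],
       [ 4.33201237e-01,  7.13245340e-01, -5.51015221e-01]]), 't': array([-0.48345027,  0.2057847 ,  0.55689936])}
```

View pics/top0.png

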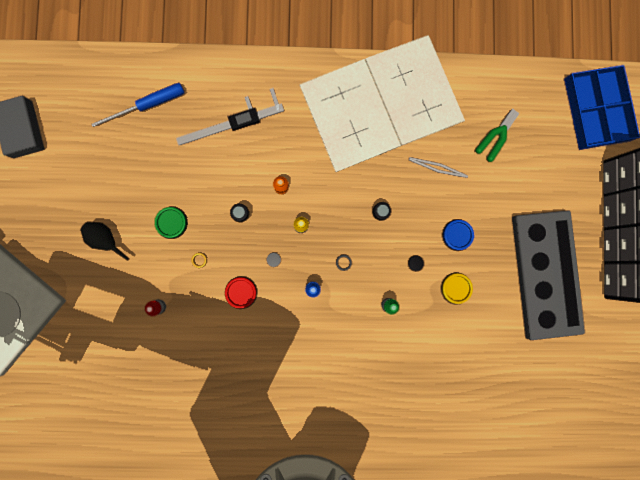

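View pics/side0.png

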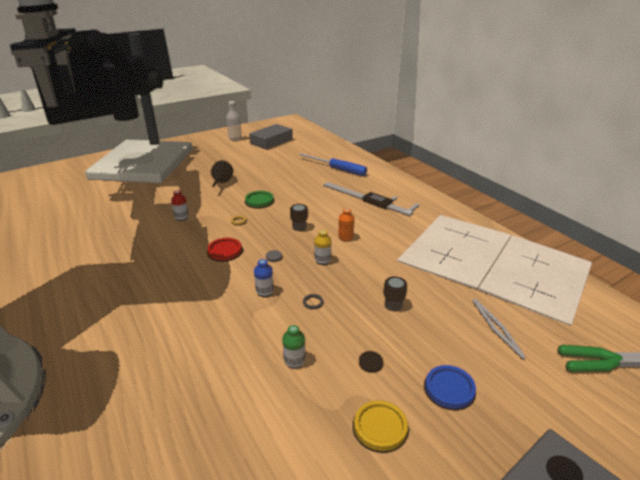

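The top view shows the noses at (col,row) red (153,308), yellow (301,223), blue (313,289) and green (391,306). The orange look-alike is at (281,184). The cups are green (171,222), red (241,292), blue (458,235) and yellow (456,289), and the eyepieces are (240,212) and (382,210). (301,223) is the yellow candidate because its nose is yellow rather than orange; I'll confirm it in a crop.

```bash
cat > h.py <<'E'
from cell import env
import cv2, numpy as np
def ray(name,px,c=None):  # px (col,row)
    c=c or env.get_calibration(name)
    p=cv2.undistortPoints(np.array([[px]],float),c['K'],c['dist_coeffs'])[0,0]
    R=np.array(c['R']);t=np.array(c['t'])
    return -R.T@t, R.T@np.array([p[0],p[1],1.])
def onz(name,px,z,c=None):
    o,d=ray(name,px,c); return o+d*(z-o[2])/d[2]
def tri(a,b):
    A=np.zeros((3,3));B=np.zeros(3)
    for o,d in(a,b):
        d=d/np.linalg.norm(d);P=np.eye(3)-np.outer(d,d);A+=P;B+=P@o
    return np.linalg.solve(A,B)
def proj(name,X,c=None):
    c=c or env.get_calibration(name)
    return cv2.projectPoints(np.array([X],float),cv2.Rodrigues(np.array(c['R']))[0],np.array(c['t']),c['K'],c['dist_coeffs'])[0][0,0]
E
python3 - <<'E'
from h import *
env.snapshot('top');env.snapshot('side')
np.set_printoptions(precision=4,suppress=True)
for q in ['objective_red_mid','objective_yellow_mid','objective_green_mid','objective_blue_mid','cup_red','cup_yellow','cup_green','cup_blue','eyepiece_a_mid']:
    for n in ['top','side']:
        z=.031 if 'obj' in q else .01 if 'cup' in q else .023
        for d in env.look_for(n,q)[:3]:
            p=d['pixel'][::-1]; print(q,n,round(d['conf'],2),np.array(p),onz(n,p,z)[:2])
im=cv2.imread('pics/top0.png');s=cv2.imread('pics/side0.png')
a=cv2.resize(im[170:240,260:340],(400,350),interpolation=cv2.INTER_CUBIC)
b=cv2.resize(s[200:280,300:380],(350,350),interpolation=cv2.INTER_CUBIC)
cv2.imwrite('pics/yo.png',np.hstack([a,b]))
E
```

```text
objective_red_mid top 0.69 [154.5 309.1] [0.415  0.3027]
objective_red_mid top 0.34 [238.2 211.3] [0.6125 0.1426]
objective_red_mid side 0.58 [181.1 205.2] [0.4247 0.3007]
objective_yellow_mid top 0.52 [302.7 222.2] [0.5935 0.0133]
objective_yellow_mid side 0.72 [323.8 247.7] [0.592  0.0143]
objective_yellow_mid side 0.61 [348.  226.7] [0.6692 0.0512]
objective_green_mid top 0.6 [389.8 304.5] [ 0.4316 -0.1649]
objective_blue_mid top 0.47 [314.5 289.6] [ 0.459 -0.013]
cup_red top 0.64 [236.3 292.5] [0.4492 0.1453]
cup_red side 0.84 [227.7 252.5] [0.4512 0.1183]
cup_yellow top 0.64 [454.  285.9] [ 0.4701 -0.3029]
cup_yellow side 0.73 [379.3 427.3] [ 0.463  -0.3131]
cup_yellow side 0.22 [393.1 292.7] [ 0.6348 -0.1276]
cup_green top 0.9 [170.2 221.4] [0.5913 0.2834]
cup_green side 0.58 [255.3 201.9] [0.5772 0.2701]
cup_blue top 0.56 [455.9 233.5] [ 0.5791 -0.3061]
cup_blue side 0.86 [450.3 385.6] [ 0.578  -0.3126]
cup_blue side 0.51 [264.6 277.5] [0.4758 0.0161]
eyepiece_a_mid top 0.61 [383.2 211.3] [ 0.6202 -0.1505]
eyepiece_a_mid top 0.38 [453.2 284.6] [ 0.4733 -0.2967]
eyepiece_a_mid side 0.78 [394.5 292.9] [ 0.6251 -0.1409]
```

View pics/yo.png

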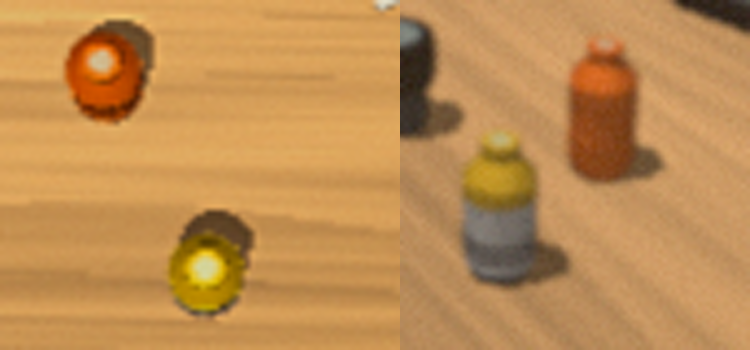

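The crop shows silver and yellow at (301,223), so that is the real objective. The one at (281,184) is orange all over, so it's not meant. Next I'll refine the positions from the colour blobs.

Run:
```python
from h import *
np.set_printoptions(precision=4,suppress=True)
top=cv2.imread('pics/top0.png');side=cv2.imread('pics/side0.png')
def blob(im,px,hues,r=22):
    x,y=map(int,px);h=cv2.cvtColor(im,cv2.COLOR_BGR2HSV)
    m=np.zeros(h.shape[:2],np.uint8)
    for lo,hi in hues: m|=cv2.inRange(h,(lo,150,40),(hi,255,255))
    k=np.zeros_like(m);k[y-r:y+r,x-r:x+r]=255;m&=k
    n,l,st,c=cv2.connectedComponentsWithStats(m)
    i=1+st[1:,4].argmax();return c[i],st[i]
R=[(0,6),(172,180)];Y=[(20,32)];G=[(45,85)];B=[(105,130)]
T={'red':((153,308),(180,205),R),'yellow':((301,223),(323,245),Y),'green':((391,306),(293,345),G),'blue':((313,289),(263,277),B)}
for k,(a,b,h) in T.items():
    ca,sa=blob(top,a,h);cb,sb=blob(side,b,h)
    print('obj',k,ca,sa,onz('top',ca,.049)[:2],'side',cb,sb,onz('side',cb,.048)[:2],'tri',tri(ray('top',ca),ray('side',cb)))
C={'red':((241,292),(225,248),R),'yellow':((456,289),(381,425),Y),'green':((171,222),(259,199),G),'blue':((458,235),(450,386),B)}
for k,(a,b,h) in C.items():
    ca,sa=blob(top,a,h,25);cb,sb=blob(side,b,h,35)
    print('cup',k,ca,sa,onz('top',ca,.011)[:2],'side',cb,sb,onz('side',cb,.009)[:2])
for n,p in [('e1',(240,212)),('e2',(382,210))]: print(n,onz('top',p,.046)[:2])
print('stage',onz('top',(65,300),.05),onz('top',(65,300),.0))
```

```text
obj red [153.1279 307.6628] [145 300  16  16 172] [0.4196 0.2995] side [178.0847 199.2203] [172 192  14  13 118] [0.4199 0.2966] tri [0.42   0.3001 0.0465]
obj yellow [300.6667 224.0977] [294 216  15  17 174] [0.5879 0.0172] side [322.2887 239.8814] [315 230  16  18 194] [0.589 0.015] tri [0.589  0.0167 0.047 ]
obj green [390.5811 305.9662] [384 299  15  15 148] [ 0.4303 -0.1629] side [284.  343.5] [284 343   1   2   2] [ 0.4156 -0.1693] tri [ 0.4246 -0.1628  0.0381]
obj blue [312.3862 288.6414] [306 282  14  15 145] [ 0.4618 -0.0083] side [260.5889 271.1   ] [255 266  15  10  90] [ 0.4579 -0.0117] tri [ 0.4606 -0.008   0.0446]
cup red [240.1158 292.3435] [225 277  32  32 786] [0.4497 0.1375] side [224.0148 248.7265] [207 238  35  23 607] [0.4505 0.1349]
cup yellow [457.0312 288.2107] [442 273  31  31 769] [ 0.4654 -0.309 ] side [380.3637 425.4636] [ 354  401   54   51 2172] [ 0.4661 -0.3112]
cup green [169.8984 222.0765] [155 207  31  31 758] [0.5898 0.2836] side [252.5 204.5] [252 204   2   2   2] [0.5677 0.2641]
cup blue [458.0014 234.5763] [443 220  31  30 727] [ 0.5768 -0.3102] side [450.3264 386.0239] [ 426  366   49   39 1256] [ 0.5783 -0.3126]
e1 [0.6095 0.1369]
e2 [ 0.6199 -0.1439]
stage [0.4312 0.4696 0.05  ] [0.4267 0.4959 0.    ]
```

Run:
```python
from h import *
s=env.state();T=s['eef_pos'];R=s['tool_rot']
for X in [T,T+R@[0,0,-.1],T+R@[.064,0,0],T+R@[-.064,0,0],T+R@[.095,0,-.07],T+R@[-.095,0,-.07]]: print(X,proj('side',X),proj('top',X))
for z in (0,.05,.1,.15): print(z,onz('side',(88,170),z),onz('side',(160,183),z),onz('side',(195,145),z),onz('side',(125,143),z))
```

```text
[0.26892567 0.56418146 0.23159314] [59.43070729 91.04843878] [-62.78035881 414.79072122]
[0.26892029 0.56418088 0.33159314] [46.25418383 42.02346892] [-123.72896816  439.87771547]
[0.2964603  0.62195554 0.23159496] [69.87289673 83.51836544] [-99.28970007 395.60385981]
[0.24139104 0.50640739 0.23159133] [47.81524827 99.47455072] [-25.8790801  433.96024206]
[0.30979362 0.64993945 0.30159584] [66.64475765 48.60405424] [-162.91898667  399.69587316]
[0.22805019 0.47842266 0.30159044] [30.99959559 67.46074293] [-42.81654179 463.37278283]
0 [0.28783542 0.67849487 0.        ] [0.42870025 0.49784258 0.        ] [0.58397879 0.69614158 0.        ] [0.41321378 0.82598502 0.        ]
0.05 [0.2818786  0.54999723 0.05      ] [0.40802494 0.38822069 0.05      ] [0.54707894 0.56580009 0.05      ] [0.39415659 0.68207662 0.05      ]
0.1 [0.27592177 0.42149959 0.1       ] [0.38734962 0.27859879 0.1       ] [0.5101791 0.4354586 0.1      ] [0.37509941 0.53816823 0.1       ]
0.15 [0.26996495 0.29300194 0.15      ] [0.36667431 0.1689769  0.15      ] [0.47327925 0.30511712 0.15      ] [0.35604222 0.39425984 0.15      ]
```

Run:
```python
from h import *
im=env.snapshot('wrist');cv2.imwrite('pics/w0.png',im[:,:,::-1])
s=cv2.imread('pics/side0.png');cv2.imwrite('pics/sc.png',cv2.resize(s[0:240,0:260],(650,600)))
```

```text
(no output)
```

View pics/sc.png

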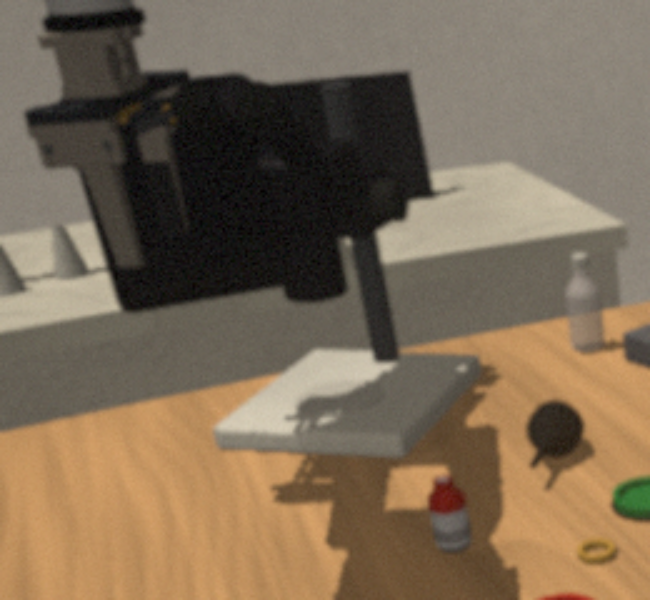

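View pics/w0.png

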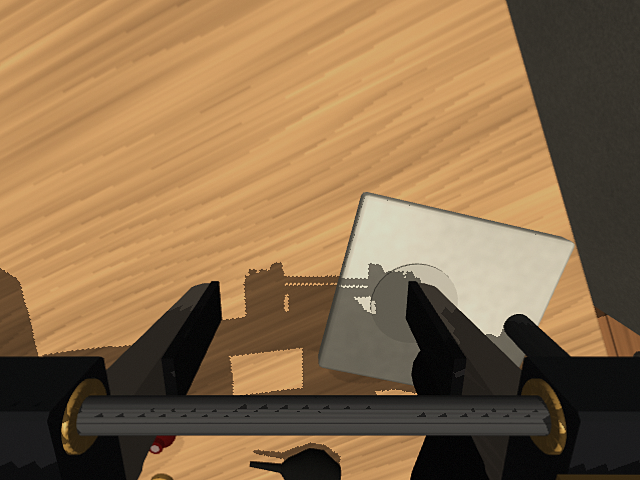

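The side crop shows the microscope stand (plate, post and black head) right beside the gripper, on its +x tool side. So I'll back off along tool −x first, then go above red with the jaws turned to world x.

>>> drive_tool:
  plan: [0,0,0,-60,0,0,-1,0,0,0,-120,0,0,-1,0,0,0,-180,0,0,-1,0,0,0,-200,0,0,-1,0,0,0.18,-200,50,0,-1,0,0,0.36,-200,100,20,-1,0,0,0.54,-190,150,40,-1,0,0,0.72,-180,200,60,-1,0,0,0.9,-175,240,72,-1,0,0,1.08,-174,250,72,-1,0,0,1.126,-174,250,72,-1,0,0,1.126,-174,250,72,-1,0,0,1.126,-174,250,72,-1,0,0,1.126,-174,250,72,-1]

```text
time: 2.9
eef_pos: [0.4197, 0.2998, 0.1597]
tool_rot: [[1.0, 0.001, 0.0], [0.001, -1.0, 0.0], [0.0, -0.0, -1.0]]
contact_force: [0.3, 0.0, 0.1]
gripper_width: 1.004
```

```bash
cat > look.py <<'E'
import sys
from h import *
np.set_printoptions(precision=4,suppress=True)
s=env.state();print(s['time'],s['eef_pos'],'\n',s['tool_rot'],s['contact_force'],s['gripper_width'])
for n in sys.argv[2:]:
    im=env.snapshot(n);cv2.imwrite(f'pics/{sys.argv[1]}_{n}.png',im[:,:,::-1])
E
python3 look.py r1 wrist side
```

```text
2.9 [0.4197 0.2998 0.1597] 
 [[ 1.      0.0011  0.0003]
 [ 0.0011 -1.      0.0002]
 [ 0.0003 -0.0002 -1.    ]] [0.3387 0.0249 0.052 ] 1.0040794047482822
```

View pics/r1_wrist.png

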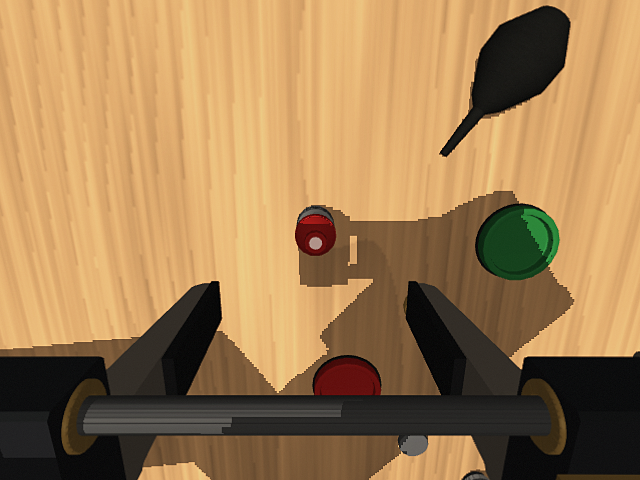

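View pics/r1_side.png

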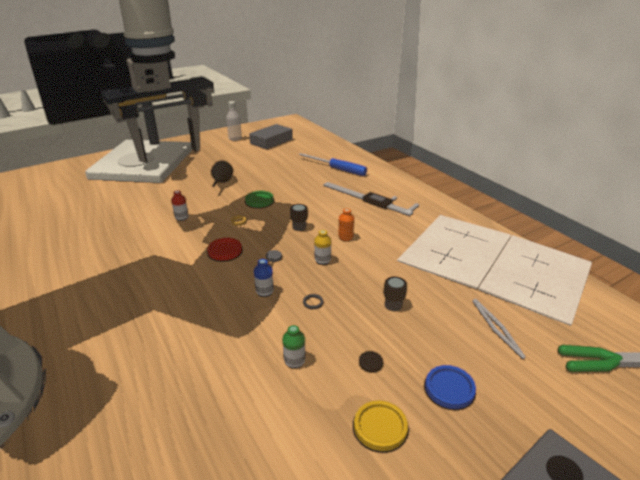

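The wrist view shows the red nose tip at (316,243), between the fingers. I'll check where that puts it using the wrist calibration.

Run:
```python
from h import *
np.set_printoptions(precision=4,suppress=True)
print(onz('wrist',(316,243),.062), onz('wrist',(518,242),.012), onz('wrist',(347,387),.012), proj('wrist',(.4197,.2998,.03)))
```

```text
[0.4209 0.3032 0.062 ] [0.5895 0.288  0.012 ] [0.4509 0.1442 0.012 ] [314.1653 234.5756]
```

All three cameras agree within about 4 mm; the top view's values sit in the middle, so I'll use those. Now I go down, grip and lift.

>>> drive_tool:
  plan: [0,0,0,1,0,40,-1,0,0,0,1,0,80,-1,0,0,0,1,0,110,-1,0,0,0,1,0,129,-1,0,0,0,1,0,129,-1,0,0,0,1,0,129,-1,0,0,0,1,0,129,1,0,0,0,1,0,129,1,0,0,0,1,0,129,1,0,0,0,1,0,129,1,0,0,0,1,0,129,1,0,0,0,1,0,129,1,0,0,0,1,0,129,1,0,0,0,1,0,129,1]

```text
time: 4.75
eef_pos: [0.4208, 0.2996, 0.0306]
tool_rot: [[1.0, -0.0, 0.0], [-0.0, -1.0, 0.0], [0.0, -0.0, -1.0]]
contact_force: [-0.2, 0.2, -0.8]
gripper_width: 0.322
```

```bash
python3 look.py r2 wrist
```

```text
4.75 [0.4208 0.2996 0.0306] 
 [[ 1. -0.  0.]
 [-0. -1.  0.]
 [ 0. -0. -1.]] [-0.2013  0.1899 -0.8257] 0.3219801447675324
```

View pics/r2_wrist.png

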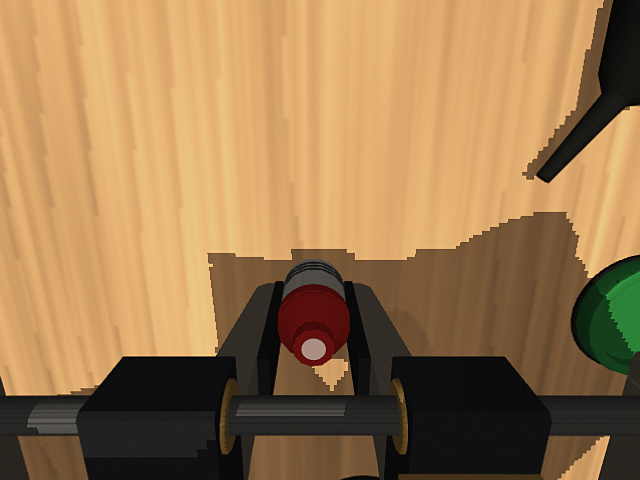

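The jaws stopped at 29.6 mm, so the red barrel is held between the pads. I'll lift it and carry it over the red cup.

>>> drive_tool:
  plan: [0,0,0,0,0,-15,1,0,0,0,0,0,-45,1,0,0,0,0,0,-80,1,0,0,0,4,20,-90,1,0,0,0,10,55,-90,1,0,0,0,18,95,-90,1,0,0,0,25,135,-90,1,0,0,0,29,160,-80,1,0,0,0,29,162,-50,1,0,0,0,29,162,-30,1,0,0,0,29,162,-25,1,0,0,0,29,162,-25,1,0,0,0,29,162,-25,1]

```text
time: 6.42
eef_pos: [0.4502, 0.1376, 0.0563]
tool_rot: [[1.0, 0.0, 0.001], [0.0, -1.0, 0.0], [0.001, -0.0, -1.0]]
contact_force: [-0.3, -0.1, -1.6]
gripper_width: 0.32
```

```bash
python3 look.py r3 wrist side
```

```text
6.425 [0.4502 0.1376 0.0563] 
 [[ 1.      0.0001  0.0011]
 [ 0.0001 -1.      0.0003]
 [ 0.0011 -0.0003 -1.    ]] [-0.32   -0.053  -1.5584] 0.3202139538497285
```

View pics/r3_wrist.png

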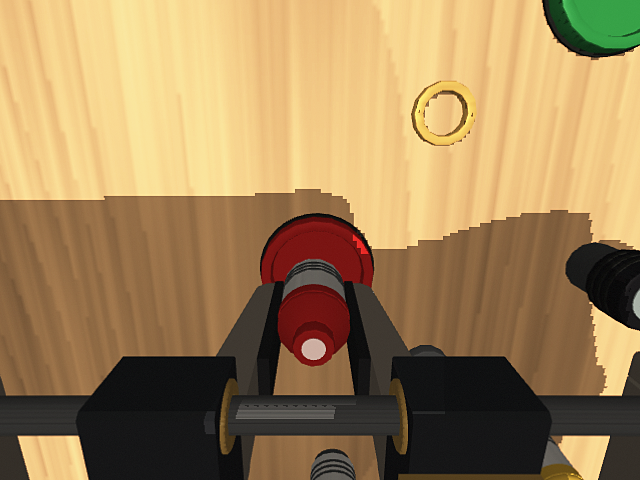

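View pics/r3_side.png

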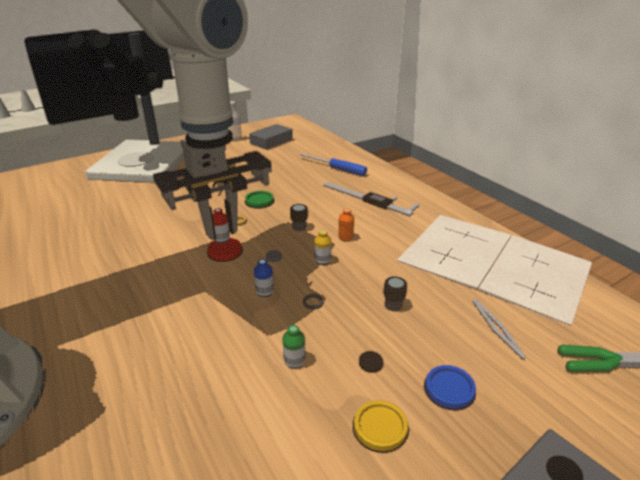

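In the wrist view the barrel (316,280) is centred over the cup (317,265). I'll set it down, open, rise and move above blue.

>>> drive_tool:
  plan: [0,0,0,0,0,10,1,0,0,0,0,0,17,1,0,0,0,0,0,20,1,0,0,0,0,0,20,1,0,0,0,0,0,20,1,0,0,0,0,0,20,0,0,0,0,0,0,20,-0.2,0,0,0,0,0,20,-0.5,0,0,0,0,0,20,-1,0,0,0,0,0,20,-1,0,0,0,0,0,0,-1,0,0,0,0,0,-40,-1,0,0,0,0,0,-85,-1,0,0,0,3,40,-85,-1,0,0,0,6,90,-85,-1,0,0,0,11,140,-85,-1,0,0,0,11,146,-85,-1,0,0,0,11,146,-85,-1,0,0,0,11,146,-85,-1]

```text
time: 8.9
eef_pos: [0.4606, -0.0075, 0.1405]
tool_rot: [[1.0, 0.001, -0.0], [0.001, -1.0, 0.0], [-0.0, -0.0, -1.0]]
contact_force: [-0.2, -0.2, -0.1]
gripper_width: 0.998
```

```bash
python3 look.py b1 wrist side top; python3 -c "
from h import *
print(onz('wrist',(316,243),.062))"
```

```text
8.9 [ 0.4606 -0.0075  0.1405] 
 [[ 1.      0.0008 -0.0002]
 [ 0.0008 -1.      0.0002]
 [-0.0002 -0.0002 -1.    ]] [-0.2361 -0.2413 -0.1144] 0.9977895103916739
[0.46171746 0.00204076 0.062     ]
```

View pics/b1_wrist.png

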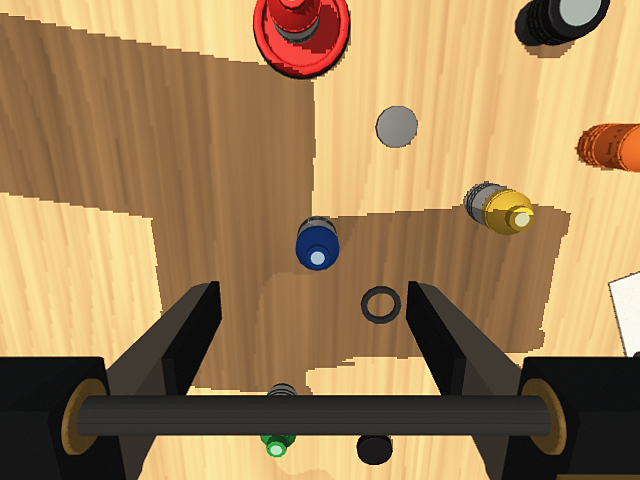

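View pics/b1_side.png

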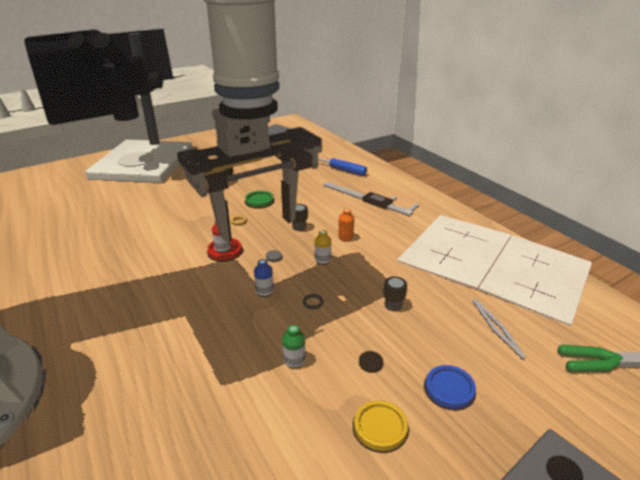

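Red stands in its cup. Blue's nose is at (317,258), and I'll check its offset and the positions of the next targets.

Run:
```python
from h import *
np.set_printoptions(precision=4,suppress=True)
print('blue',onz('wrist',(317.5,258),.062),'yel',onz('wrist',(522,219),.062),'ring',onz('wrist',(381,305),.002),'redcup',onz('wrist',(302,20),.012))
im=cv2.imread('pics/b1_top.png');cv2.imwrite('pics/c.png',cv2.resize(im[180:330,140:340],(800,600)))
```

```text
blue [ 0.4627 -0.0082  0.062 ] yel [0.5914 0.0181 0.062 ] ring [ 0.5177 -0.0726  0.002 ] redcup [0.4524 0.1406 0.012 ]
```

>>> drive_tool:
  plan: [0,0,0,1,2,30,-1,0,0,0,1,2,70,-1,0,0,0,1,2,100,-1,0,0,0,1,2,110,-1,0,0,0,1,2,110,-1,0,0,0,1,2,110,1,0,0,0,1,2,110,1,0,0,0,1,2,110,1,0,0,0,1,2,110,1,0,0,0,1,2,110,1,0,0,0,1,2,110,1,0,0,0,1,2,110,1,0,0,0,1,2,95,1,0,0,0,1,2,65,1,0,0,0,1,2,30,1,0,0,0,1,2,10,1,0,0,0,1,2,10,1,0,0,0,1,2,10,1]

```text
time: 11.3
eef_pos: [0.4612, -0.0104, 0.1303]
tool_rot: [[1.0, -0.0, -0.0], [-0.0, -1.0, 0.0], [-0.0, -0.0, -1.0]]
contact_force: [0.9, 0.5, -0.8]
gripper_width: 0.324
```

```bash
python3 look.py b2 wrist
```

```text
11.3 [ 0.4612 -0.0104  0.1303] 
 [[ 1.     -0.     -0.0005]
 [-0.     -1.      0.    ]
 [-0.0005 -0.     -1.    ]] [ 0.9308  0.5228 -0.818 ] 0.32353370691546424
```

View pics/b2_wrist.png

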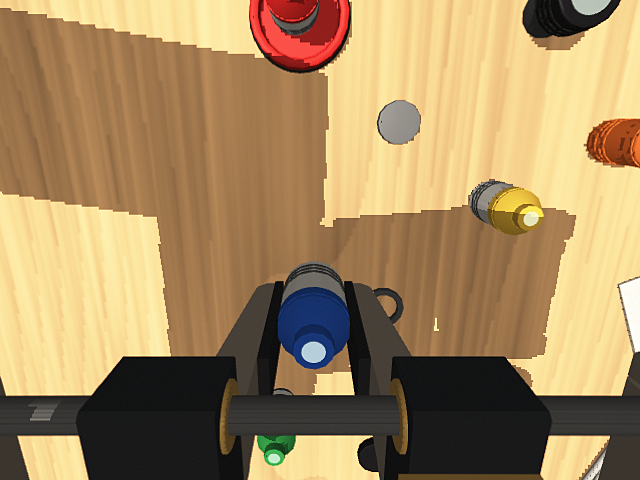

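View pics/c.png

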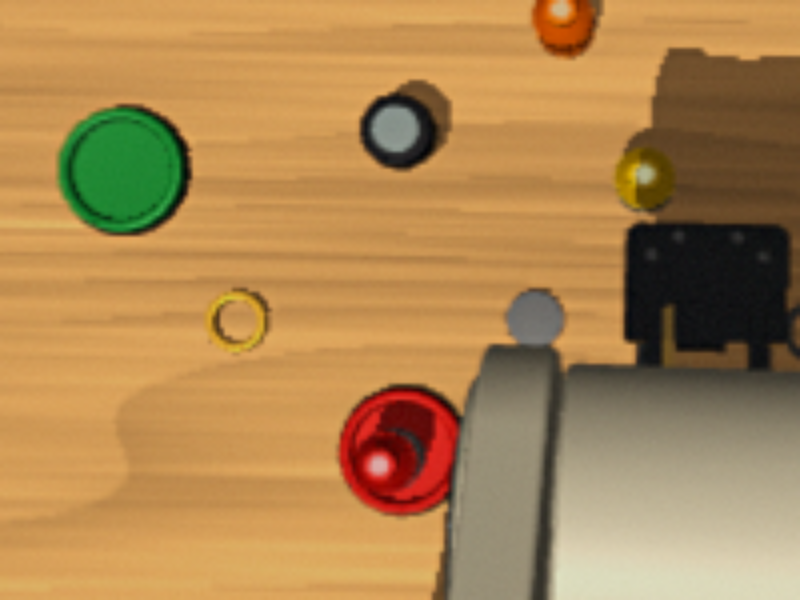

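Blue is held and lifted, with the nose at (314,352). In the top crop, red sits within its cup. Now I carry blue to the blue cup.

>>> drive_tool:
  plan: [0,0,0,12,30,0,1,0,0,0,31,80,0,1,0,0,0,50,130,0,1,0,0,0,70,180,0,1,0,0,0,89,230,0,1,0,0,0,108,280,0,1,0,0,0,116,300,10,1,0,0,0,116,300,40,1,0,0,0,116,300,65,1,0,0,0,116,300,74,1,0,0,0,116,300,74,1,0,0,0,116,300,74,1]

```text
time: 12.85
eef_pos: [0.5783, -0.3105, 0.0574]
tool_rot: [[1.0, 0.0, 0.001], [0.0, -1.0, -0.001], [0.001, 0.001, -1.0]]
contact_force: [0.2, -0.7, -1.1]
gripper_width: 0.321
```

```bash
python3 look.py b3 wrist
```

```text
12.85 [ 0.5783 -0.3105  0.0574] 
 [[ 1.      0.0002  0.001 ]
 [ 0.0002 -1.     -0.0005]
 [ 0.001   0.0005 -1.    ]] [ 0.1885 -0.7068 -1.1272] 0.3214969351822671
```

View pics/b3_wrist.png

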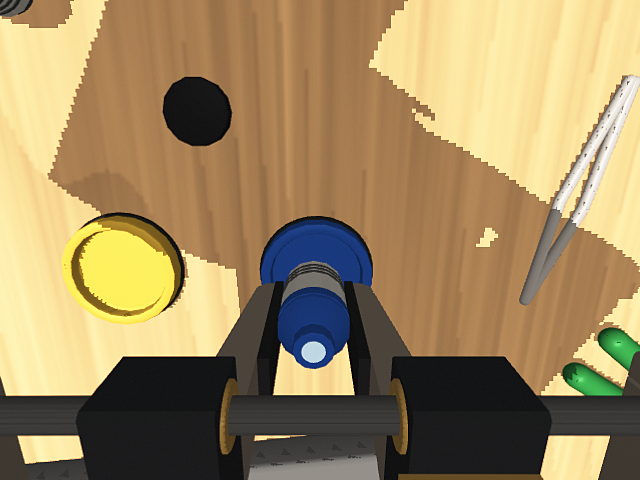

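Blue is centred over its cup (the cup at (316,268), the barrel at column 314). I'll lower it, release, rise and go above green.

>>> drive_tool:
  plan: [0,0,0,0,0,10,1,0,0,0,0,0,17,1,0,0,0,0,0,20,1,0,0,0,0,0,20,1,0,0,0,0,0,20,1,0,0,0,0,0,20,0,0,0,0,0,0,20,-0.2,0,0,0,0,0,20,-0.5,0,0,0,0,0,20,-1,0,0,0,0,0,20,-1,0,0,0,0,0,0,-1,0,0,0,0,0,-40,-1,0,0,0,0,0,-84,-1,0,0,0,-40,-40,-84,-1,0,0,0,-80,-80,-84,-1,0,0,0,-120,-120,-84,-1,0,0,0,-148,-148,-84,-1,0,0,0,-148,-148,-84,-1,0,0,0,-148,-148,-84,-1]

```text
time: 15.28
eef_pos: [0.4312, -0.1631, 0.1418]
tool_rot: [[1.0, 0.0, 0.003], [0.0, -1.0, -0.001], [0.003, 0.001, -1.0]]
contact_force: [-0.1, 0.4, -0.1]
gripper_width: 0.998
```

```bash
python3 look.py g1 wrist side
```

```text
15.275 [ 0.4312 -0.1631  0.1418] 
 [[ 1.      0.0003  0.0028]
 [ 0.0003 -1.     -0.0012]
 [ 0.0028  0.0012 -1.    ]] [-0.1185  0.4472 -0.052 ] 0.9978505989717928
```

View pics/g1_wrist.png

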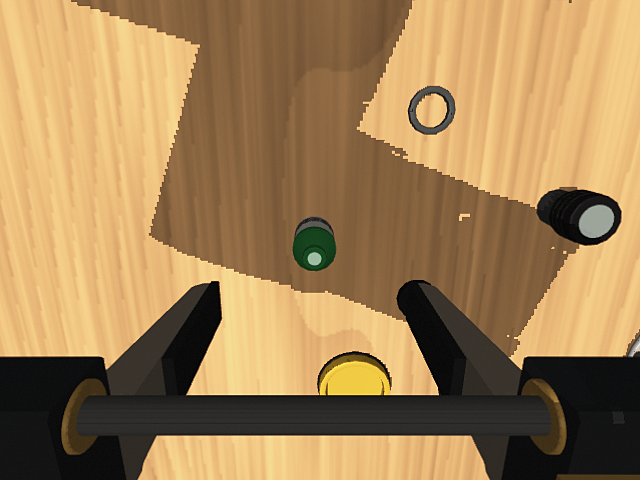

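View pics/g1_side.png

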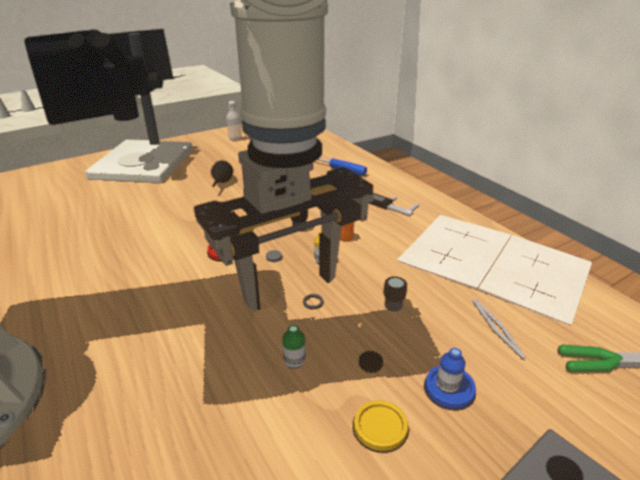

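Blue stands in its cup, and the green nose is at (314,258), nicely between the jaws. Now I grip it and lift.

>>> drive_tool:
  plan: [0,0,0,0,2,30,-1,0,0,0,0,2,70,-1,0,0,0,0,2,100,-1,0,0,0,0,2,110,-1,0,0,0,0,2,110,-1,0,0,0,0,2,110,1,0,0,0,0,2,110,1,0,0,0,0,2,110,1,0,0,0,0,2,110,1,0,0,0,0,2,110,1,0,0,0,0,2,110,1,0,0,0,0,2,110,1,0,0,0,0,2,95,1,0,0,0,0,2,65,1,0,0,0,0,2,30,1,0,0,0,0,2,10,1,0,0,0,0,2,10,1,0,0,0,0,2,10,1]

```text
time: 17.62
eef_pos: [0.4292, -0.1643, 0.1303]
tool_rot: [[1.0, 0.0, -0.001], [0.0, -1.0, 0.0], [-0.001, -0.0, -1.0]]
contact_force: [-0.6, 0.8, -2.4]
gripper_width: 0.317
```

```bash
python3 look.py g2 wrist
```

```text
17.625 [ 0.4292 -0.1643  0.1303] 
 [[ 1.      0.     -0.0006]
 [ 0.     -1.      0.0002]
 [-0.0006 -0.0002 -1.    ]] [-0.5889  0.75   -2.3716] 0.3173610166615355
```

View pics/g2_wrist.png

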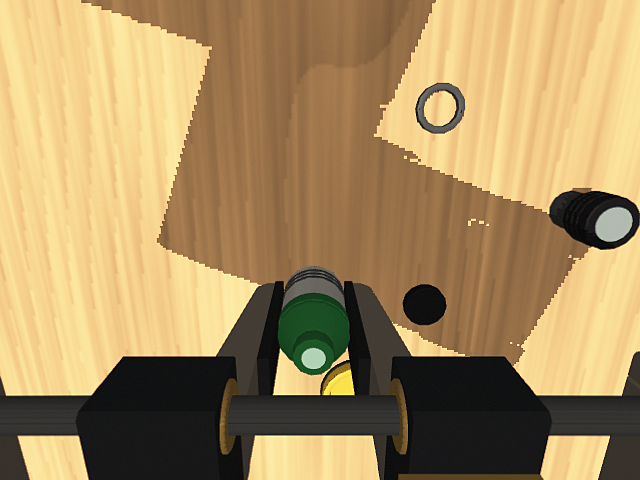

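Green is held, though its nose at (314,358) is about 3 mm toward −y of the jaw centre, so I'll allow for that. Next I carry it over to the green cup.

>>> drive_tool:
  plan: [0,0,0,8,-25,0,1,0,0,0,24,-70,0,1,0,0,0,41,-115,0,1,0,0,0,57,-160,0,1,0,0,0,73,-205,0,1,0,0,0,89,-250,0,1,0,0,0,105,-295,0,1,0,0,0,121,-340,0,1,0,0,0,137,-385,0,1,0,0,0,153,-430,0,1,0,0,0,161,-451,10,1,0,0,0,161,-451,40,1,0,0,0,161,-451,65,1,0,0,0,161,-451,74,1,0,0,0,161,-451,74,1,0,0,0,161,-451,74,1]

```text
time: 19.68
eef_pos: [0.5913, 0.2865, 0.0574]
tool_rot: [[1.0, -0.0, 0.001], [-0.0, -1.0, 0.0], [0.001, -0.0, -1.0]]
contact_force: [1.2, 1.1, -1.7]
gripper_width: 0.319
```

```bash
python3 look.py g3 wrist
```

```text
19.675 [0.5913 0.2865 0.0574] 
 [[ 1.     -0.0003  0.001 ]
 [-0.0003 -1.      0.0004]
 [ 0.001  -0.0004 -1.    ]] [ 1.2144  1.0743 -1.659 ] 0.31883150697516094
```

View pics/g3_wrist.png

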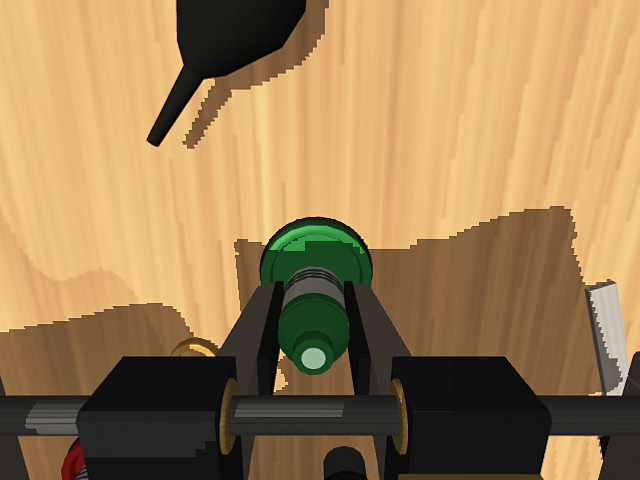

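Green is over its cup, which is centred at (316,270). I'll lower, release, rise and go above yellow.

>>> drive_tool:
  plan: [0,0,0,0,0,10,1,0,0,0,0,0,17,1,0,0,0,0,0,20,1,0,0,0,0,0,20,1,0,0,0,0,0,20,1,0,0,0,0,0,20,0,0,0,0,0,0,20,-0.5,0,0,0,0,0,20,-1,0,0,0,0,0,20,-1,0,0,0,0,0,0,-1,0,0,0,0,0,-40,-1,0,0,0,0,0,-84,-1,0,0,0,-1,50,-84,-1,0,0,0,-2,100,-84,-1,0,0,0,-2,150,-84,-1,0,0,0,-2,200,-84,-1,0,0,0,-2,250,-84,-1,0,0,0,-2,271,-84,-1,0,0,0,-2,271,-84,-1,0,0,0,-2,271,-84,-1]

```text
time: 22.22
eef_pos: [0.589, 0.0166, 0.141]
tool_rot: [[1.0, 0.0, 0.001], [0.0, -1.0, 0.0], [0.001, -0.0, -1.0]]
contact_force: [0.8, -0.3, -0.6]
gripper_width: 0.998
```

```bash
python3 look.py y1 wrist side
```

```text
22.225 [0.589  0.0166 0.141 ] 
 [[ 1.      0.0003  0.0005]
 [ 0.0003 -1.      0.0004]
 [ 0.0005 -0.0004 -1.    ]] [ 0.7931 -0.2828 -0.5831] 0.9983186827937207
```

View pics/y1_wrist.png

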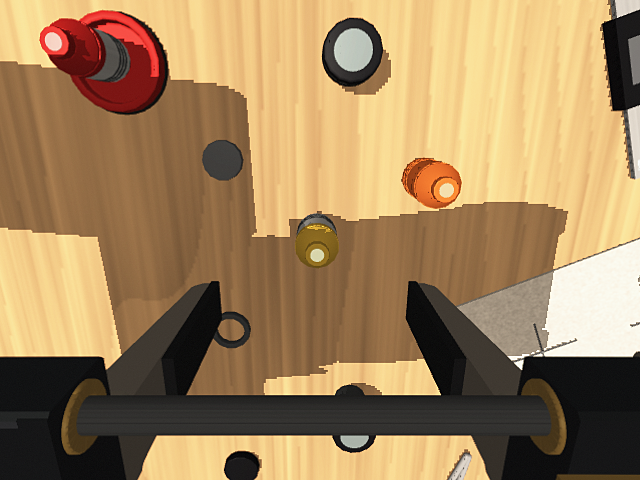

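View pics/y1_side.png

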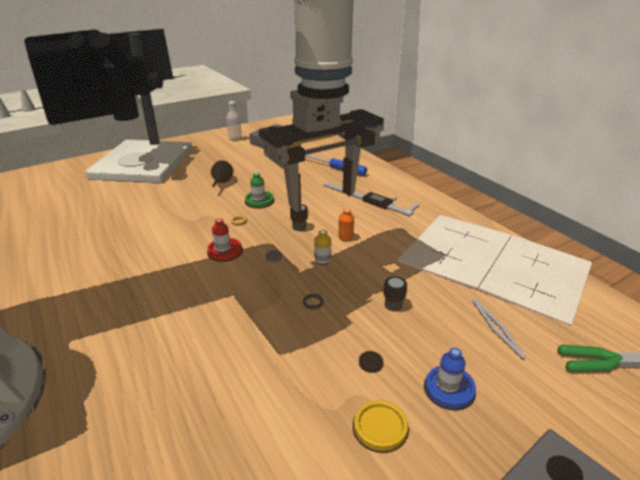

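Green stands in its cup. Yellow's nose is at (317,255). The orange decoy at (435,185) is near the +x finger, so I'll half-close the jaws before going down.

>>> drive_tool:
  plan: [0,0,0,1,2,0,-0.3,0,0,0,1,2,10,-0.3,0,0,0,1,2,40,-0.3,0,0,0,1,2,75,-0.3,0,0,0,1,2,100,-0.3,0,0,0,1,2,110,-0.3,0,0,0,1,2,110,-0.3,0,0,0,1,2,110,1,0,0,0,1,2,110,1,0,0,0,1,2,110,1,0,0,0,1,2,110,1,0,0,0,1,2,110,1,0,0,0,1,2,110,1,0,0,0,1,2,95,1,0,0,0,1,2,65,1,0,0,0,1,2,30,1,0,0,0,1,2,10,1,0,0,0,1,2,10,1,0,0,0,1,2,10,1]

```text
time: 24.7
eef_pos: [0.5891, 0.0135, 0.13]
tool_rot: [[1.0, 0.0, -0.001], [0.0, -1.0, -0.0], [-0.001, 0.0, -1.0]]
contact_force: [-0.8, 0.4, -1.8]
gripper_width: 0.321
```

```bash
python3 look.py y2 wrist
```

```text
24.7 [0.5891 0.0135 0.13  ] 
 [[ 1.      0.     -0.0011]
 [ 0.     -1.     -0.0001]
 [-0.0011  0.0001 -1.    ]] [-0.7855  0.4245 -1.7943] 0.32113331565625797
```

View pics/y2_wrist.png

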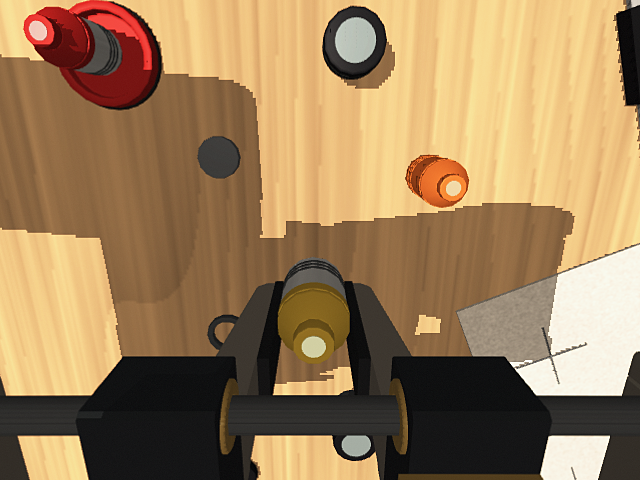

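Yellow is held, with its nose at (314,347). The decoy hasn't moved. Now I carry it to the yellow cup.

>>> drive_tool:
  plan: [0,0,0,-10,25,0,1,0,0,0,-27,70,0,1,0,0,0,-44,115,0,1,0,0,0,-61,160,0,1,0,0,0,-78,205,0,1,0,0,0,-95,250,0,1,0,0,0,-112,295,0,1,0,0,0,-123,323,5,1,0,0,0,-123,323,40,1,0,0,0,-123,323,65,1,0,0,0,-123,323,74,1,0,0,0,-123,323,74,1,0,0,0,-123,323,74,1]

```text
time: 26.38
eef_pos: [0.4673, -0.3097, 0.0573]
tool_rot: [[1.0, 0.0, 0.001], [0.0, -1.0, -0.001], [0.001, 0.001, -1.0]]
contact_force: [0.2, 0.0, -0.9]
gripper_width: 0.321
```

```bash
python3 look.py y3 wrist
```

```text
26.375 [ 0.4673 -0.3097  0.0573] 
 [[ 1.      0.0002  0.0009]
 [ 0.0002 -1.     -0.0006]
 [ 0.0009  0.0006 -1.    ]] [ 0.2182  0.0085 -0.9366] 0.3209059667573151
```

View pics/y3_wrist.png

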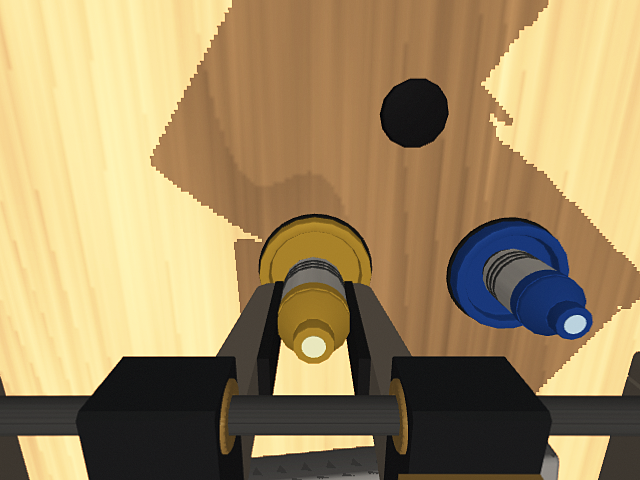

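Yellow is centred over its cup at (316,268). I'll lower it, release, rise and retreat toward the base.

>>> drive_tool:
  plan: [0,0,0,0,0,10,1,0,0,0,0,0,17,1,0,0,0,0,0,20,1,0,0,0,0,0,20,1,0,0,0,0,0,20,1,0,0,0,0,0,20,0,0,0,0,0,0,20,-0.3,0,0,0,0,0,20,-0.5,0,0,0,0,0,20,-0.5,0,0,0,0,0,0,-0.5,0,0,0,0,0,-40,-0.5,0,0,0,0,0,-90,-0.5,0,0,0,-40,0,-140,-0.5,0,0,0,-80,0,-150,-0.5,0,0,0,-120,40,-150,-0.5,0,0,0,-150,80,-150,-0.5,0,0,0,-150,80,-150,-0.5,0,0,0,-150,80,-150,-0.5]

```text
time: 28.68
eef_pos: [0.3167, -0.3892, 0.2065]
tool_rot: [[1.0, -0.001, 0.0], [-0.001, -1.0, 0.0], [0.0, -0.0, -1.0]]
contact_force: [0.3, 1.1, 0.7]
gripper_width: 0.752
```

```bash
python3 look.py z1 top side
python3 - <<'E'
from h import *
im=cv2.imread('pics/z1_top.png');cv2.imwrite('pics/zc.png',cv2.resize(im[170:330,140:500],(792,352),interpolation=cv2.INTER_CUBIC))
for k,c in dict(red=(.4497,.1375),yellow=(.4654,-.309),green=(.5898,.2836),blue=(.5768,-.3102)).items(): print(k,'nose if centred',proj('top',(*c,.067)))
E
```

```text
28.675 [ 0.3167 -0.3892  0.2065] 
 [[ 1.     -0.001   0.0001]
 [-0.001  -1.      0.0005]
 [ 0.0001 -0.0005 -1.    ]] [0.316  1.0614 0.7132] 0.7522716926893143
red nose if centred [235.99202974 294.22383764]
yellow nose if centred [467.05104529 289.77399755]
green nose if centred [161.19323453 219.30667022]
blue nose if centred [468.00959646 232.6881283 ]
```

View pics/z1_top.png

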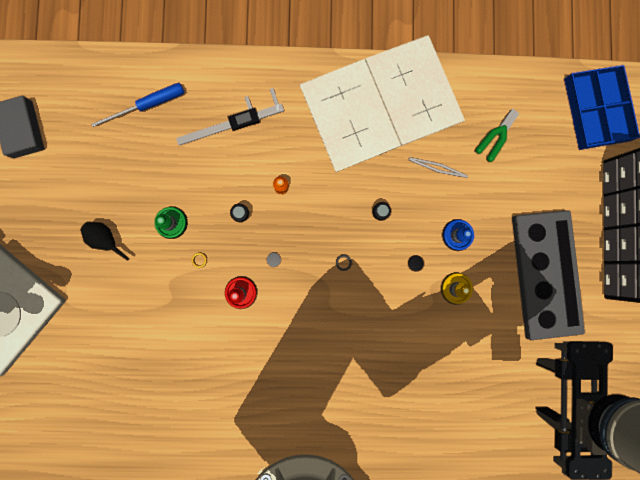

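View pics/z1_side.png

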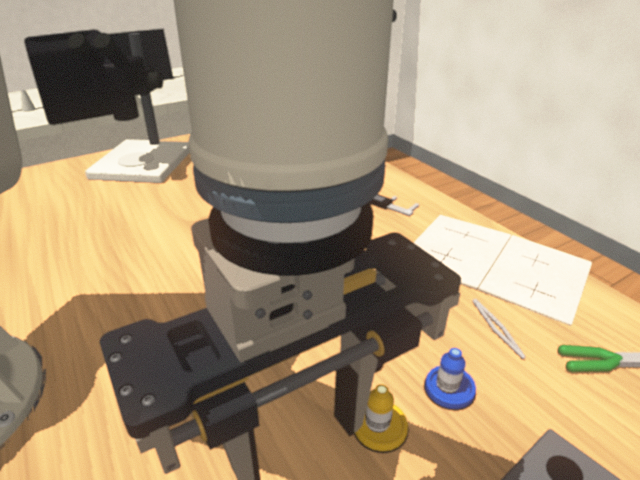

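View pics/zc.png

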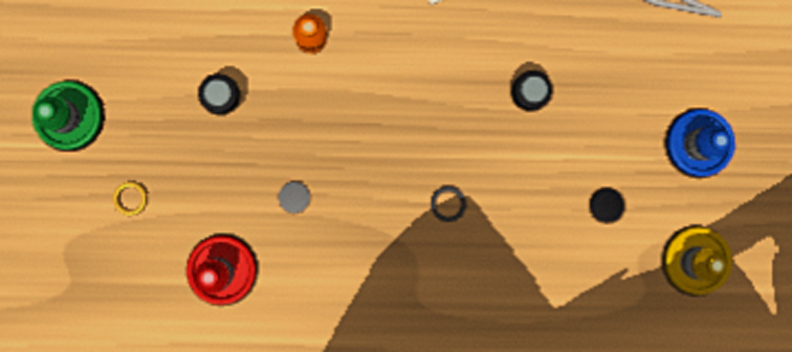

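In the top view, the nose tips are at red (234.5,296), yellow (466,290.5), green (161,220.5) and blue (468,234). Each is within about 2 px (roughly 4 mm) of where a centred, upright objective would show. The eyepieces are still at (240,212) and (382,210), so I'm handing in.

```bash
python3 -c "
from cell import env
print(env.hand_in(), env.state()['time'])"
```

```text
the job is handed in; nothing more can be done
the job is handed in; nothing more can be done
```

All four objectives stand upright, nose up, in the cups of their own colour. I placed them in the order red, blue, green, yellow and lowered each to the cup floor before letting go. The job was handed in at about 28.8 s of the 106 s allowed; `hand_in` reports no verdict.

- **Objectives:** In the last top picture each nose tip is within about 2 px (roughly 4 mm) of where a centred, upright objective would show; the limit is 14 mm. Red is the furthest off. I checked the height of the mid-points only by the commanded lowering depth and by eye.
- **Eyepieces and decoy:** Both eyepieces and the orange look-alike are at their starting pixels.
- **Gripper:** It is open and retreated, clear of everything on the bench. Contact force readings stayed below about 3 N.
- **Disagreements:** The cameras differed by 2–4 mm in y, and I used the top view's values. Green was gripped about 3 mm off the pad centre, which I corrected for when placing it. In the last side picture the arm hides red and green, so their final state rests on the top view and on earlier side views.

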